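# Pack sample jars into a sprung dock with the keeper bar

## Robot

A 6-joint arm with a two-finger parallel gripper is mounted at the origin on the work surface. World frame = base frame: x ahead of the robot, y to its left, z up, the work surface at z = 0. Lengths are in m, angles in rad, forces in N, time in s.
With the tool pointing down it reaches from about 0.35 to 0.725 m from the base axis. Payload 4.3 kg.
Tool frame: the origin (TCP) lies on the centre line of the jaws, within the pads' length; the fingertips stand ahead of it and the grasp point (between the pads) is the TCP (ctrl.tip_extent is the z of the fingertips in the tool frame, in m); z points along the fingers, y is the line along which they close (so a half turn about z gives the same grasp; the last joint's range is limited). The gripper opens to 85 mm and grips with 20 to 120 N. Pads are 22 mm wide; open, the fingers measure 114 mm over their backs; the gripper's body (76 mm by 85 mm) begins 54 mm behind the grasp point. The pads swing forward as they close: fully open they stand 13 mm farther back than shut.
Start: joints at [-1.301, 0.377, 0.081, 1.274, 0, 1.46], TCP at [0.213, -0.534, 0.25] pointing down, gripper open.
Joint ranges: [-2.72, 2.72], [-0.84, 1.66], [-1.02, 1.22], [-1.77, 2.12], [-1.37, 1.28], [-3.14, 3.14]. Speed limits (rad/s): [2.57, 2.57, 3.14, 3.14, 3.14, 3.14].

## Interface

Orientations are given as a unit quaternion [x, y, z, w].
In Python, from workcell import sensors, grab_frame, calibration, job, masks_of, ctrl gives the robot as it stands.
- The arm moves only by the tool carry_out, never from a script. Its argument "series" is a list of rows, each a list of 6 numbers: the shift along the tool's x, y, z in units of 0.5 m (1.0 is 0.5 m), then the turn, a rotation vector about the tool's x, y, z in units of pi rad (1.0 is pi rad). A call has 1 to 8 rows; each row is the pose to reach, as a shift and turn from the pose commanded when the call began, along the tool's axes at that moment, turning the shorter way round; what a row does not reach only later rows make up. A row lasts 1/8 s, in which the tool goes at most 62.5 mm and 10.7 degrees, less where a joint would pass 70% of its speed; a pose out of reach is approached as far as the arm can. A call with a number of a shift or a turn outside -1 to 1 is refused whole. A call with a gripper value outside its range is refused whole. "jaw" is the opening, from 0 (shut) to 1 (fully open), set as the call begins (left out, the last holds). The fingers move at their own pace and stop on an object; the grip force is fixed at half the most. Time passes only in rows, so rows that repeat a pose let the fingers close. It gives the time, the measured TCP pose, the force, the opening and the grip force at its end, in the units of the state.
- sensors.get_state(): the state, without advancing time (a new reading comes with each control period).
- grab_frame(name): name is "side" or "top" or "wrist"; returns the picture (400x640x3 uint8, blue, green, red); there is no depth.
- calibration(name): a dict with "fx", "fy", "cx", "cy" (pixels), "rvec" (rotation vector, rad) and "tvec" (3), from world to camera coordinates, as OpenCV has them; the wrist camera has in their place "tool_from_camera" (4x4, takes a point from camera to tool coordinates, whose origin is the TCP and whose axes are the flange's). Camera axes: x right, y down, z forward; pixel columns grow to the right and rows downward; lengths in m; the calibration is good to about 2 mm. A picture is of the moment at which its call begins: read the wrist's pose just before it. calibration takes no time and is no camera call.
- job.job_done(): hands the job in; it is judged then, once.
Trained networks look in the newest picture that a camera, given by its name, has taken for a name from the list of things; names that differ only in an ending like _2 or _b are one class to them, and where a whole thing is asked for, a point or a joint stands for the part that bears it (a point fixed in the world has none). Each returns a list of dicts, best first, with "score" (0 to 1); they miss things now and then, are a little off and sometimes report something else, mostly with a low value. They report only what shows in the picture. A call takes as long as a camera call.
- masks_of(target, camera): "mask" (400x640 bool, what is visible of it) and "bbox" ([centre column, centre row, width, height] in pixels, round what is visible of it).
The state is a dict: "clock": time; "qpos": joint angles; "qd": joint speeds; "joint_torque": joint torques, N m; "eef_pos": TCP position; "tcp_rot": TCP orientation; "wrist_force": force on the tool from outside, world axes, zero at the start; "moment": the same for the moment, N m; "finger_gap": finger opening in m; "grip_force": force on a finger pad.
Only numpy, scipy, OpenCV 4.12 (cv2) and the standard library are available. Lean on these libraries where they do the work, as an engineer would, in place of code of your own. Each camera call takes 0.05 s, during which the arm holds its last target. There are 200 camera calls.

## Task

Take the keeper bar by its orange grip plate, lay it across the two rails of the dock behind the four loose jars, and push all four together with it as one row against the sprung blue plate, until the bar drops fully down into the pair of notches in the rails. Leave it there, let go, with the jars upright and clamped in one row between bar and plate; do not touch the jars with the gripper or tip them over, and leave the other things on the bench alone.

Things in the scene. Friction and masses are not known exactly. Their poses are not given: they have to be found in the camera images.
- bar: Keeper bar (straightedge), 250 g, lying on the bench. Steel bar 200 mm long (its y), 18 thick (x), 20 high; origin: centre of the bar's underside. Behind it (-x side), on two short arms at y = +-41 mm, an upright orange grip plate parallel to it: its middle at x = -50 mm, 12 mm thick (x), 90 wide (y), 42 high from the underside. 35 mm free between bar and plate. Its +x face pushes the jars. Not measured while held.
- dock: Fixed grey frame without a floor: jars slide on the bench. Origin: on the bench, middle of its open mouth; x points inwards (push direction), y across. Two aluminium rails along x, 172 mm apart inside, each with one notch; the bar is longer, so it rides on the rails until over the notches. Low strips (14 mm high) outside, out to y = +-117 mm; back wall 52 mm high at x = 213 to 225 mm.
- rail_left (a point): Point of the dock frame at x = 0, y = 95 mm, z = 26 mm: on the flat top of the left rail (y 86 to 104 mm; from x = -26 mm or less to 185 mm or more). Its notch: open-topped, square-cornered, 26 mm long in x, 18 mm deep, floor 8 mm above the bench. The rail pair is clamped at an unmeasured setting: notch middle anywhere from x = 124 to 148 mm, to be seen or felt with the bar.
- rail_right (a point): The same on the right rail, y = -95 mm; its notch is straight across from the left one, the rails being clamped as a pair. Once the bar is in both notches, the spring holds it against their near (mouth) side.
- plate (a joint): Travel (m) of the sprung blue plate at the dock's back, 165 mm wide, top 50 mm above the bench: 0 at rest, its face then at x = 160 mm of the dock; grows as it is pushed in, up to 0.045. Spring force 3 N at rest, plus 1.8 N per 10 mm. It reads 0.007 to 0.031 with the jars clamped by the seated bar, depending on the rails' setting.
- jar0: One of four loose amber sample jars with a white cap, 38 mm diameter, 60 mm tall, about 120 g; stands upright. Origin: centre of its underside, z up along the jar. Starts in its own lane between the rails, its centre 40 to 90 mm inside the mouth.
- jar1: One of four loose amber sample jars with a white cap, 38 mm diameter, 60 mm tall, about 120 g; stands upright. Origin: centre of its underside, z up along the jar. Starts in its own lane between the rails, its centre 40 to 90 mm inside the mouth.
- jar2: One of four loose amber sample jars with a white cap, 38 mm diameter, 60 mm tall, about 120 g; stands upright. Origin: centre of its underside, z up along the jar. Starts in its own lane between the rails, its centre 40 to 90 mm inside the mouth.
- jar3: One of four loose amber sample jars with a white cap, 38 mm diameter, 60 mm tall, about 120 g; stands upright. Origin: centre of its underside, z up along the jar. Starts in its own lane between the rails, its centre 40 to 90 mm inside the mouth.
- reagent: Bystander: amber reagent bottle, 66 mm diameter, 150 mm tall, red cap. Origin: centre of underside.
- tipbox: Bystander: pipette-tip box, blue with a grey lid, 70 x 70 x 50 mm (x, y, z). Origin: centre of underside.
- beaker: Bystander: clear beaker, 70 mm diameter, 80 mm tall. Origin: centre of underside.

How it is judged:
On the way:
1. all four jars have been pushed in one row by the held bar, riding on the rails, so that the plate begins to give (value of joint plate above 0.002 m and contact force between the fingers and bar above 1 N and z of bar in the frame of dock above 0.018 m and (contact force between bar and jar0 above 0.3 N or contact force between bar and jar1 above 0.3 N or contact force between bar and jar2 above 0.3 N or contact force between bar and jar3 above 0.3 N) and x of each of jar0, jar1, jar2, jar3 in the frame of dock above 0.128 m), for 0.05 s.
At the end, for the whole second after the job is handed in: Bar in both notches: underside under 12 mm up, square within 0.06 rad, upright within 0.1 rad; plate pushed in over 4 mm; all four jars on the bench, upright within 0.1 rad, in one row between bar and plate (138 to 180 mm inside, within 75 mm of the middle); all released and at rest (z of bar in the frame of dock below 0.012 m and x of bar in the frame of dock between 0.11 and 0.158 m and angle between the y axis of bar and the y axis of dock, either way round below 0.06 rad and angle between each of bar, jar0, jar1, jar2, jar3's own z axis and vertical below 0.1 rad and linear speed of each of bar, jar0, jar1, jar2, jar3 below 0.02 m/s and value of joint plate above 0.004 m and x of jar0 in the frame of dock between 0.138 and 0.18 m and y of jar0 in the frame of dock between -0.075 and 0.075 m and height (world z) of each of jar0, jar1, jar2, jar3 below 0.006 m and x of jar1 in the frame of dock between 0.138 and 0.18 m and y of jar1 in the frame of dock between -0.075 and 0.075 m and x of jar2 in the frame of dock between 0.138 and 0.18 m and y of jar2 in the frame of dock between -0.075 and 0.075 m and x of jar3 in the frame of dock between 0.138 and 0.18 m and y of jar3 in the frame of dock between -0.075 and 0.075 m); the robot touches nothing.
It fails at once if a jar is tipped over (more than 0.6 rad) (angle between any of jar0, jar1, jar2, jar3's own z axis and vertical above 0.6 rad).
It fails at once if the gripper presses on a jar (more than 2 N) (contact force between any of the fingers, the arm and jar0 above 2 N or contact force between any of the fingers, the arm and jar1 above 2 N or contact force between any of the fingers, the arm and jar2 above 2 N or contact force between any of the fingers, the arm and jar3 above 2 N).
It fails at once if a bystander is moved by more than 20 mm (distance of any of reagent, tipbox, beaker from where it was at the start of the episode above 0.02 m).
It also fails if it takes over 61 s, if anything falls off the work surface, if the arm or the gripper's body presses on something with over 40 N, if the wrist force passes 120 N, or if a joint passes its speed limit or range.

## Working session

There is one attempt and no reset: what is moved stays moved. The work goes in short steps, Python scripts to look and compute and a tool call to move; the robot and the scene stay as the last step left them, time stands still between calls to the robot, and variables do not carry over. Pictures are saved under pics/ and viewed, at most 10 in all, crops included, and the job is handed in when it is done.

Besides the shell and the picture viewer there is one more tool, called after "Request:" as name([rows], argument=value, ...), one row to a line, values as JSON. carry_out: Moves the arm, as the interface text tells. Shifts and turns lie within -1 to 1; 1 stands for 0.5 m of shift or pi rad of turn. Its arguments: {"type":"object","properties":{"series":{"type":"array","items":{"type":"array","items":{"type":"number","minimum":-1,"maximum":1}}},"jaw":{"type":"number"}},"required":["series"]}

```bash
ls; mkdir -p pics
cat > h.py <<'E'
import numpy as np, cv2
from scipy.spatial.transform import Rotation as R
from workcell import sensors, grab_frame, calibration, job, masks_of, ctrl
def cam(name):
    c=calibration(name); K=np.array([[c['fx'],0,c['cx']],[0,c['fy'],c['cy']],[0,0,1]])
    if 'rvec' in c:
        Rm=cv2.Rodrigues(np.array(c['rvec'],float))[0]; t=np.array(c['tvec'],float).ravel()
        return K,Rm,t
    T=np.array(c['tool_from_camera']); s=sensors.get_state()
    W=np.eye(4); W[:3,:3]=R.from_quat(s['tcp_rot']).as_matrix(); W[:3,3]=s['eef_pos']
    M=np.linalg.inv(W@T); return K,M[:3,:3],M[:3,3]
def ray(c,u,v,z):
    K,Rm,t=c; d=Rm.T@np.linalg.inv(K)@np.array([u,v,1.]); o=-Rm.T@t
    return o+d*(z-o[2])/d[2]
def proj(c,P):
    K,Rm,t=c; p=(np.atleast_2d(P)@Rm.T+t)@K.T; return p[:,:2]/p[:,2:]
E
python3 - <<'E'
from h import *
print(ctrl.tip_extent)
s=sensors.get_state(); print({k:np.round(v,3) for k,v in s.items()})
for n in ['top','side']:
    cv2.imwrite(f'pics/{n}0.png',grab_frame(n)); c=cam(n); print(n,c[0][0,0],-c[1].T@c[2])
    for o in ['bar','dock','plate','jar0','reagent','tipbox','beaker']:
        for m in masks_of(o,n)[:5]:
            if m['score']>.3: print(n,o,round(m['score'],2),np.round(m['bbox']),np.round(ray(c,m['bbox'][0],m['bbox'][1],.03),3))
E
```

```text
pics
0.019
{'clock': np.float64(0.0), 'qpos': array([-1.301,  0.378,  0.08 ,  1.274,  0.   ,  1.46 ]), 'qd': array([-0.   ,  0.001, -0.001,  0.   ,  0.002,  0.001]), 'joint_torque': array([ 0.0000e+00, -4.6361e+01,  2.6987e+01,  2.1000e-02, -0.0000e+00,
       -0.0000e+00]), 'eef_pos': array([ 0.213, -0.533,  0.249]), 'tcp_rot': array([ 0.982,  0.189, -0.   , -0.001]), 'wrist_force': array([ 0.575,  0.899, -0.33 ]), 'moment': array([ 0.053, -0.016,  0.048]), 'grip_force': np.float64(0.0), 'finger_gap': np.float64(0.085)}
top 497.1747959091352 [0.33887805 0.02745988 1.15347146]
top bar 0.74 [197. 226.  61.  76.] [0.467 0.27  0.03 ]
top dock 0.93 [293. 180. 114. 127.] [0.573 0.053 0.03 ]
top plate 0.96 [288. 148.  70.  16.] [0.649 0.065 0.03 ]
top jar0 0.74 [285. 198.  16.  25.] [0.532 0.072 0.03 ]
top jar0 0.67 [265. 190.  20.  20.] [0.55  0.119 0.03 ]
top jar0 0.59 [320. 190.  14.  23.] [ 0.549 -0.008  0.03 ]
top reagent 0.67 [460. 226.  41.  38.] [ 0.463 -0.328  0.03 ]
top tipbox 0.64 [190. 145.  41.  39.] [0.657 0.293 0.03 ]
top beaker 0.81 [444. 136.  38.  37.] [ 0.677 -0.303  0.03 ]
side 382.81056712529454 [0.20756582 0.57590435 0.46943603]
side bar 0.92 [275. 344.  76. 110.] [0.442 0.296 0.03 ]
side dock 0.9 [286. 245. 176. 113.] [0.561 0.097 0.03 ]
side plate 0.62 [257. 226.  43.  53.] [0.649 0.073 0.03 ]
side jar0 0.73 [301. 241.  22.  33.] [0.543 0.072 0.03 ]
side jar0 0.68 [287. 250.  22.  37.] [0.552 0.108 0.03 ]
side jar0 0.61 [317. 231.  22.  35.] [0.534 0.026 0.03 ]
side jar0 0.45 [318. 212.  14.  11.] [ 0.57  -0.039  0.03 ]
side reagent 0.9 [408. 158.  31.  62.] [ 0.496 -0.417  0.03 ]
side tipbox 0.58 [167. 296.  66.  53.] [0.65  0.307 0.03 ]
side tipbox 0.31 [334. 158.  20.  29.] [ 0.677 -0.312  0.03 ]
side beaker 0.66 [333. 157.  23.  34.] [ 0.684 -0.319  0.03 ]
```

Run:
```python
import cv2
a=cv2.imread('pics/top0.png')[110:280,150:370]; b=cv2.imread('pics/side0.png')[170:410,170:430]
cv2.imwrite('pics/topc.png',cv2.resize(a,None,fx=3.5,fy=3.5,interpolation=2)); cv2.imwrite('pics/sidec.png',cv2.resize(b,None,fx=2.5,fy=2.5,interpolation=2))
```

```text
(no output)
```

View pics/topc.png

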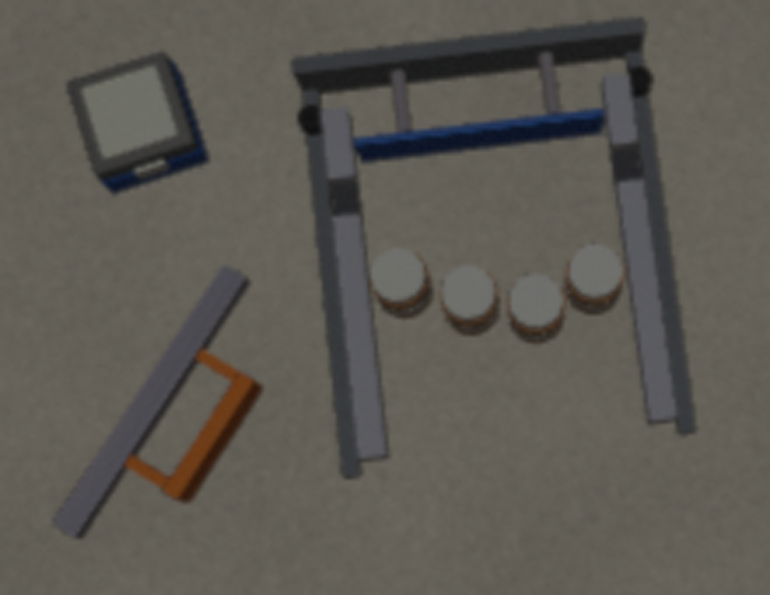

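View pics/sidec.png

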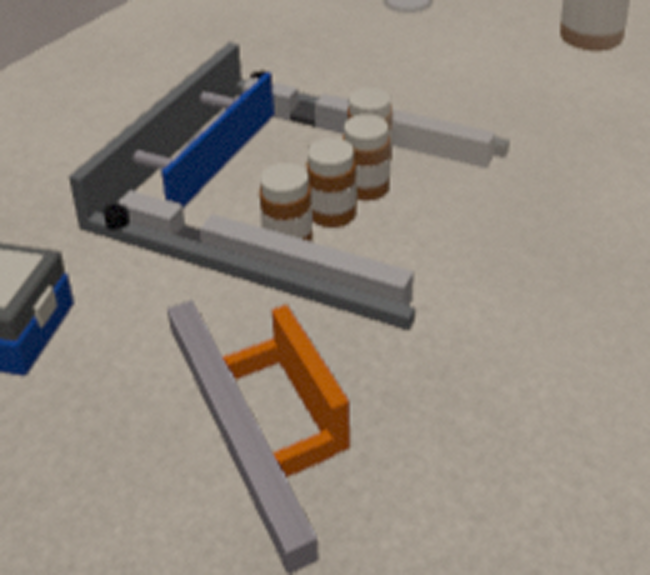

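The top crop shows the bar lower left, with its grip plate facing the dock at about crop (215,440). The four jars stand at about (400,277), (470,293), (535,303) and (595,273). The notches are the dark gaps at about (343,197) and (627,163), and the blue plate runs from (357,150) to (605,120).

Run:
```python
from h import *
from scipy.optimize import least_squares
c=cam('top'); f=lambda u,v,z: ray(c,u/3.5+150-.35,v/3.5+110-.35,z)[:2]
pts=dict(wallL=(293,60,.052),wallR=(643,20,.052),plL=(358,147,.05),plR=(604,118,.05),rLi=(387,456,.026),rLo=(360,460,.026),rRi=(650,421,.026),rRo=(676,418,.026),nL1=(345,213,.026),nL0=(343,181,.026),nR1=(628,181,.026),nR0=(625,148,.026))
P={k:f(*v) for k,v in pts.items()}
for k in P: print(k,np.round(P[k],4))
# fit: lateral of wall & rails, x from wall (225) 
L={'wallL':(.225,.117),'wallR':(.225,-.117),'rLi':(None,.086),'rRi':(None,-.086),'rLo':(None,.104),'rRo':(None,-.104),'plL':(None,.0825),'plR':(None,-.0825)}
def loc(q,p): a=q[2]; d=np.array(p)-q[:2]; return np.array([np.cos(a)*d[0]+np.sin(a)*d[1],-np.sin(a)*d[0]+np.cos(a)*d[1]])
def res(q):
    r=[]
    for k,(x,y) in L.items():
        l=loc(q,P[k]); r.append(l[1]-y)
        if x is not None:r.append(l[0]-x)
    r.append((loc(q,P['plL'])[0]-loc(q,P['plR'])[0])); return r
s=least_squares(res,[.45,.05,0.1]); print('dock',np.round(s.x,4))
for k in P: print(k,np.round(loc(s.x,P[k]),4))
for j in [(400,277),(470,293),(535,303),(595,273)]: print('jar',np.round(loc(s.x,f(*j,.06)),4))
# bar: top z=.02 ; corners
B={'b_a':(222,267,.02,.009,.1),'b_b':(247,279,.02,None,None)}
for k,v in dict(bar_up_l=(225,266,.02),bar_up_r=(248,279,.02),bar_lo_l=(54,522,.02),bar_lo_r=(80,538,.02),g_up_l=(236,375,.042),g_up_r=(261,386,.042),g_lo_l=(160,490,.042),g_lo_r=(184,500,.042)).items(): print(k,np.round(f(*v),4))
```

```text
wallL [0.6938 0.1897]
wallR [ 0.7208 -0.0407]
plL [0.6352 0.1467]
plR [ 0.6542 -0.014 ]
rLi [0.4358 0.1281]
rLo [0.4334 0.1454]
rRi [ 0.4569 -0.0422]
rRo [ 0.4587 -0.0592]
nL1 [0.5966 0.1573]
nL0 [0.6184 0.1589]
nR1 [ 0.6175 -0.0304]
nR0 [ 0.6402 -0.0287]
dock [0.4839 0.0475 0.1186]
wallL [0.2252 0.1164]
wallR [ 0.2248 -0.1156]
plL [0.162  0.0806]
plR [ 0.1618 -0.0813]
rLi [-0.0382  0.0857]
rLo [-0.0386  0.1032]
rRi [-0.0374 -0.0859]
rRo [-0.0376 -0.103 ]
nL1 [0.1249 0.0957]
nL0 [0.1467 0.0947]
nR1 [ 0.1234 -0.0932]
nR0 [ 0.1462 -0.0942]
jar [0.0708 0.0624]
jar [0.055  0.0194]
jar [ 0.0434 -0.0209]
jar [ 0.0579 -0.0614]
bar_up_l [0.5626 0.2364]
bar_up_r [0.5538 0.2211]
bar_lo_l [0.3962 0.3408]
bar_lo_r [0.3858 0.3239]
g_up_l [0.4871 0.2234]
g_up_r [0.4799 0.2074]
g_lo_l [0.4144 0.2693]
g_lo_r [0.4079 0.254 ]
```

```bash
cat >> h.py <<'E'
def rot(yaw): # tool down, tool y at world angle yaw
    y=np.array([np.cos(yaw),np.sin(yaw),0]); z=np.array([0,0,-1.]); return R.from_matrix(np.c_[np.cross(y,z),y,z])
def rows(targets,p0=None,r0=None):
    s=sensors.get_state(); p0=np.array(s['eef_pos'] if p0 is None else p0); r0=R.from_quat(s['tcp_rot']) if r0 is None else r0
    for p,yaw in targets:
        d=r0.inv().apply(np.array(p)-p0)/.5; w=(r0.inv()*rot(yaw)).as_rotvec()/np.pi
        print(np.round(np.r_[d,w],4).tolist())
def st():
    s=sensors.get_state(); y=R.from_quat(s['tcp_rot']).as_matrix()
    print('t',round(float(s['clock']),2),'p',np.round(s['eef_pos'],4),'yaw',round(float(np.arctan2(y[1,1],y[0,1])),4),'z',np.round(y[:,2],3),'F',np.round(s['wrist_force'],1),'gap',round(float(s['finger_gap']),4),'grip',round(float(s['grip_force']),1),'q',np.round(s['qpos'],2))
E
python3 -c "
from h import *
st(); rows([((.45,-.05,.25),-.1),((.447,.239,.25),1.016)])"
```

```text
t 0.8 p [ 0.2132 -0.534   0.2503] yaw -1.191 z [ 0. -0. -1.] F [ 0.5  0.1 -0.2] gap 0.0853 grip 0.0 q [-1.3   0.38  0.08  1.27 -0.    1.46]
[0.7988, -0.7235, 0.0006, 0.0, 0.0, -0.3473]
[1.0075, -1.2626, 0.0006, 0.0, 0.0, -0.7025]
```

Request:
carry_out([
  [0.8,-0.723,0,0,0,-0.347],
  [0.8,-0.723,0,0,0,-0.347],
  [0.8,-0.723,0,0,0,-0.347],
  [0.8,-0.723,0,0,0,-0.347],
  [0.8,-0.723,0,0,0,-0.347],
  [0.8,-0.723,0,0,0,-0.347],
  [0.8,-0.723,0,0,0,-0.347],
  [0.8,-0.723,0,0,0,-0.347],
], jaw=0.36)

```text
clock: 1.8
eef_pos: [0.4342, -0.0833, 0.2507]
tcp_rot: [0.742, 0.67, 0.0, 0.001]
wrist_force: [0.8, -1.0, 0.5]
finger_gap: 0.0308
grip_force: 0.0
```

```bash
python3 -c "
from h import *
st(); rows([((.42,.21,.25),1.016)])"
```

```text
t 1.8 p [ 0.4342 -0.0833  0.2507] yaw -0.101 z [ 0.001 -0.001 -1.   ] F [ 0.8 -1.   0.5] gap 0.0308 grip 0.0 q [-0.33  0.11 -0.27  1.19 -0.    1.34]
[0.5808, -0.0874, 0.0009, 0.0003, 0.0004, -0.3556]
```

Request:
carry_out([
  [0.55,-0.06,0,0,0,-0.355],
  [0.55,-0.06,0,0,0,-0.355],
  [0.55,-0.06,0,0,0,-0.355],
  [0.55,-0.06,0,0,0,-0.355],
  [0.55,-0.06,0,0,0,-0.355],
  [0.55,-0.06,0,0,0,-0.355],
  [0.55,-0.06,0,0,0,-0.355],
  [0.55,-0.06,0,0,0,-0.355],
])

```text
clock: 2.8
eef_pos: [0.4313, 0.1912, 0.2503]
tcp_rot: [0.276, 0.961, -0.0, 0.0]
wrist_force: [-0.0, -0.2, 0.4]
finger_gap: 0.0309
grip_force: 0.0
```

```bash
python3 -c "
from h import *
st(); c=cam('wrist'); print('cam',-c[1].T@c[2],c[1][2]); cv2.imwrite('pics/w1.png',grab_frame('wrist'));st()
print(proj(c,[[.447,.239,.042],[.4746,.2806,.02],[.558,.229,.02],[.391,.332,.02]]))"
```

```text
t 2.8 p [0.4313 0.1912 0.2503] yaw 1.0114 z [ 0. -0. -1.] F [-0.  -0.2  0.4] gap 0.0309 grip 0.0 q [ 0.28  0.17 -0.2   1.2  -0.    0.84]
cam [0.36597202 0.23323798 0.37466469] [ 0.25351791 -0.15919817 -0.95414077]
t 2.85 p [0.4313 0.191  0.2503] yaw 1.0116 z [ 0. -0. -1.] F [ 1.2 -0.4  0.4] gap 0.0305 grip 0.0 q [ 0.28  0.17 -0.2   1.2  -0.    0.84]
[[359.01804215 170.36077281]
 [395.69828727 168.02192358]
 [390.28763392 238.21433485]
 [401.84421586  85.24579187]]
```

View pics/w1.png

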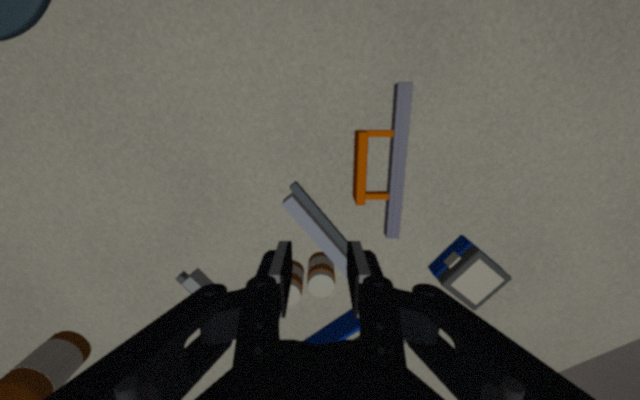

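The wrist picture shows the bar ends at (404,84) and (392,237) and the top of the grip plate at about (361,167). That is within 2 px of the top-camera estimate, so I go down to grasp.

```bash
python3 -c "
from h import *
rows([((.4475,.240,.12),1.016),((.4475,.240,.028),1.016)])"
```

```text
[0.0245, 0.1002, 0.2606, -0.0, 0.0, -0.0014]
[0.0246, 0.1002, 0.4446, -0.0, 0.0, -0.0014]
```

Request:
carry_out([
  [0.024,0.1,0.06,0,0,-0.001],
  [0.024,0.1,0.14,0,0,-0.001],
  [0.024,0.1,0.24,0,0,-0.001],
  [0.024,0.1,0.3,0,0,-0.001],
  [0.024,0.1,0.3,0,0,-0.001],
])

```text
clock: 3.48
eef_pos: [0.4453, 0.2389, 0.0981]
tcp_rot: [0.274, 0.962, -0.002, -0.002]
wrist_force: [-1.1, 0.4, 0.7]
finger_gap: 0.0308
grip_force: 0.0
```

```bash
python3 -c "
from h import *
st(); rows([((.4475,.240,.028),1.016)]); a=grab_frame('wrist'); b=grab_frame('side')[240:400,200:420]
cv2.imwrite('pics/w2.png',np.hstack([cv2.resize(a,(480,300)),cv2.resize(b,(320,233))[:233] if 0 else cv2.copyMakeBorder(cv2.resize(b,(320,233)),0,67,0,0,0)]))"
```

```text
t 3.48 p [0.4453 0.2389 0.0981] yaw 1.0155 z [-0.005 -0.002 -1.   ] F [-1.1  0.4  0.7] gap 0.0308 grip 0.0 q [ 0.37  0.35 -0.38  0.85 -0.    0.92]
[-0.003, 0.0049, 0.1402, -0.0015, -0.0011, -0.0002]
```

View pics/w2.png

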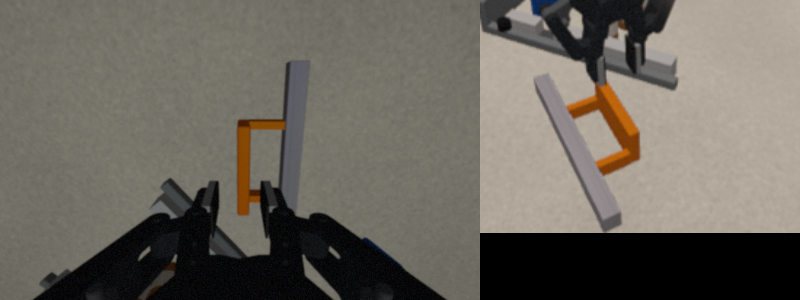

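The plate lies between the fingers (columns 238-250 against fingers at 213 and 265) and the bar stays clear of them, so I go down.

Request:
carry_out([
  [0,0.002,0.05,0,0,0],
  [0,0.002,0.1,0,0,0],
  [0,0.002,0.138,0,0,0],
  [0,0.002,0.138,0,0,0],
  [0,0.002,0.138,0,0,0],
])

```text
clock: 4.2
eef_pos: [0.4496, 0.2416, 0.0331]
tcp_rot: [0.273, 0.962, 0.001, 0.001]
wrist_force: [0.4, -0.2, 0.7]
finger_gap: 0.0305
grip_force: 0.0
```

Request:
carry_out([
  [0,0,0,0,0,0],
  [0,0,0,0,0,0],
  [0,0,0,0,0,0],
  [0,0,0,0,0,0],
], jaw=0)

```text
clock: 4.7
eef_pos: [0.4494, 0.2414, 0.0329]
tcp_rot: [0.273, 0.962, 0.001, 0.001]
wrist_force: [-0.5, -0.9, 6.6]
finger_gap: 0.0112
grip_force: 59.9
```

```bash
python3 -c "
from h import *
st()"
```

```text
t 4.7 p [0.4494 0.2414 0.0329] yaw 1.0174 z [ 0.003  0.001 -1.   ] F [-0.5 -0.9  6.6] gap 0.0112 grip 59.9 q [ 0.37  0.43 -0.46  0.68 -0.    0.92]
```

```bash
python3 -c "
from h import *
rows([((.445,.24,.14),1.016),((.4293,.041,.14),.1186)])"
```

```text
[0.0055, -0.0066, -0.2143, 0.0007, 0.0007, 0.0005]
[-0.177, -0.3617, -0.2146, 0.0009, 0.0004, 0.2861]
```

Request:
carry_out([
  [0,0,-0.05,0,0,0],
  [0,0,-0.13,0,0,0],
  [0,0,-0.214,0,0,0],
  [-0.03,-0.06,-0.214,0,0,0.05],
  [-0.065,-0.13,-0.214,0,0,0.1],
  [-0.1,-0.2,-0.214,0,0,0.15],
  [-0.135,-0.27,-0.214,0,0,0.2],
  [-0.165,-0.33,-0.214,0,0,0.25],
])

```text
clock: 5.7
eef_pos: [0.4308, 0.0561, 0.1384]
tcp_rot: [0.623, 0.782, -0.0, -0.0]
wrist_force: [-0.4, 0.5, -2.6]
finger_gap: 0.0112
grip_force: 59.0
```

```bash
python3 -c "
from h import *
st();rows([((.4293,.041,.10),.1186)])"
```

```text
t 5.7 p [0.4308 0.0561 0.1384] yaw 0.2265 z [-0. -0. -1.] F [-0.4  0.5 -2.6] gap 0.0112 grip 59.0 q [-0.02  0.17 -0.5   0.9  -0.    1.33]
[-0.0286, -0.0097, 0.0768, -0.0001, 0.0001, 0.0344]
```

Request:
carry_out([
  [-0.026,-0.01,0.02,0,0,0.034],
  [-0.026,-0.01,0.04,0,0,0.034],
  [-0.026,-0.01,0.076,0,0,0.034],
  [-0.026,-0.01,0.076,0,0,0.034],
  [-0.026,-0.01,0.076,0,0,0.034],
])

```text
clock: 6.32
eef_pos: [0.4297, 0.0441, 0.1005]
tcp_rot: [0.661, 0.751, 0.0, -0.0]
wrist_force: [0.5, -0.2, -3.2]
finger_gap: 0.011
grip_force: 59.1
```

```bash
python3 -c "
from h import *
st()
a=grab_frame('top')[110:280,210:370]; b=grab_frame('side')[170:350,200:460]
a=cv2.resize(a,(480,510),interpolation=2); b=cv2.resize(b,(320,222),interpolation=2); w=cv2.resize(grab_frame('wrist'),(320,200))
cv2.imwrite('pics/d1.png',np.hstack([a,np.vstack([b,w,np.zeros((88,320,3),np.uint8)])]))"
```

```text
t 6.33 p [0.4297 0.0441 0.1005] yaw 0.127 z [-0.  0. -1.] F [ 0.5 -0.2 -3.2] gap 0.011 grip 59.1 q [-0.04  0.21 -0.57  0.8   0.    1.4 ]
```

View pics/d1.png

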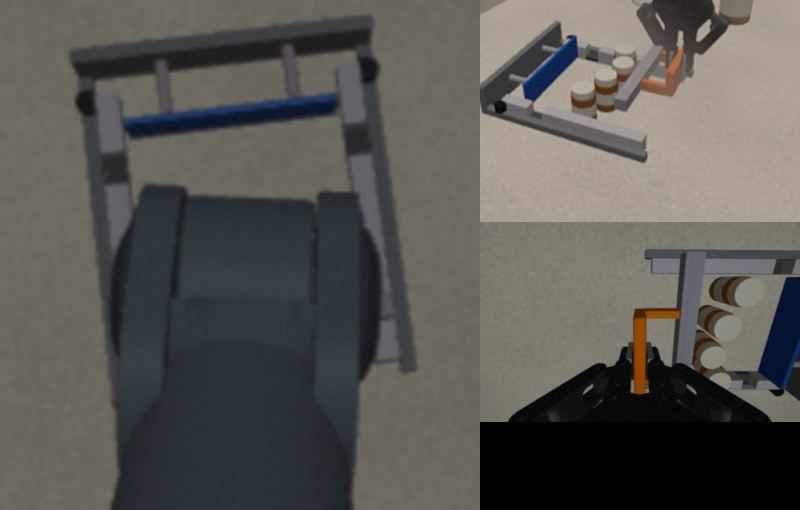

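The wrist view shows the held bar over the mouth, square to the rails by eye, with the jars ahead of it. I take one zoom for the exact yaw and y.

```bash
python3 -c "
from h import *
a=grab_frame('wrist')[40:340,240:640]
cv2.imwrite('pics/d2.png',cv2.resize(a,(800,600),interpolation=2))"
```

```text
(no output)
```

View pics/d2.png

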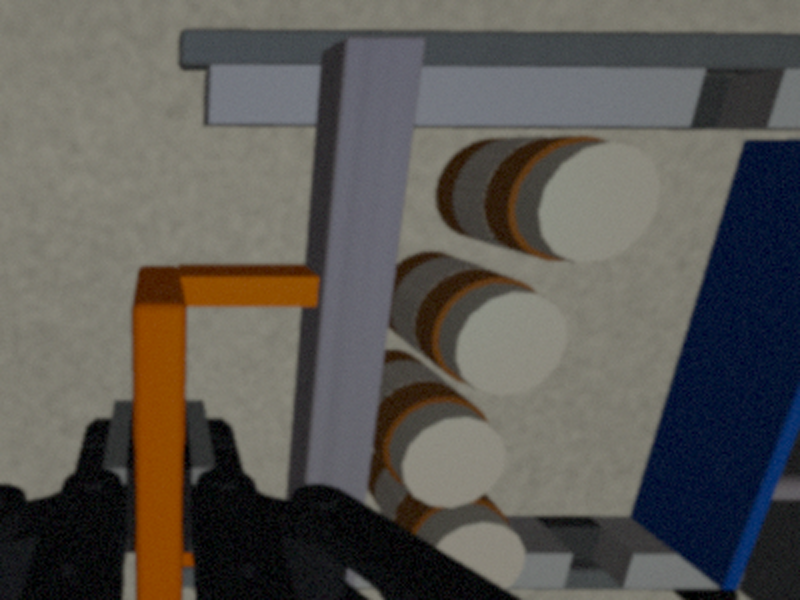

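Run:
```python
from h import *
c=cam('wrist'); q=[.4839,.0475,.1186]
def loc(p,q=q): a=q[2]; d=np.array(p)[:2]-q[:2]; return np.array([np.cos(a)*d[0]+np.sin(a)*d[1],-np.sin(a)*d[0]+np.cos(a)*d[1]])
f=lambda u,v,z: loc(ray(c,u/2+240-.25,v/2+40-.25,z))
zb=sensors.get_state()['eef_pos'][2]-.013
for n,p in dict(barendR=(344,39,zb),barendF=(426,39,zb),barF2=(366,500,zb),barR2=(303,485,zb),rail_in0=(206,125,.026),rail_in1=(690,127,.026),rail_out0=(210,66,.026),rail_out1=(705,68,.026),nLn=(693,127,.026),nLf=(768,128,.026),nRn=(570,553,.026),nRf=(635,553,.026),plL=(800,385,.05),plR=(735,588,.05)).items(): print(n,np.round(f(*p),4))
print('tcp',loc(sensors.get_state()['eef_pos']))
```

```text
barendR [-0.0137  0.1037]
barendF [0.0045 0.1038]
barF2 [ 0.0053 -0.015 ]
barR2 [-0.0131 -0.0102]
rail_in0 [-0.0387  0.0877]
rail_in1 [0.1238 0.0882]
rail_out0 [-0.038   0.1058]
rail_out1 [0.1234 0.1064]
nLn [0.1248 0.0882]
nLf [0.1501 0.0881]
nRn [ 0.1226 -0.0839]
nRf [ 0.1504 -0.0837]
plL [0.1637 0.005 ]
plR [ 0.1684 -0.0798]
tcp [-0.05375081  0.00262284]
```

Request:
carry_out([
  [-0.003,0,0.03,0,0,0.0026],
  [-0.003,0,0.06,0,0,0.0026],
  [-0.003,0,0.076,0,0,0.0026],
  [-0.003,0,0.08,0,0,0.0026],
  [-0.003,0,0.08,0,0,0.0026],
  [-0.003,0,0.08,0,0,0.0026],
])

```text
clock: 7.28
eef_pos: [0.4303, 0.042, 0.0608]
tcp_rot: [0.664, 0.747, 0.0, 0.0]
wrist_force: [0.1, 0.2, -2.6]
finger_gap: 0.011
grip_force: 58.9
```

```bash
python3 -c "
from h import *
st()"
```

```text
t 7.28 p [0.4303 0.042  0.0608] yaw 0.1172 z [ 0.001 -0.    -1.   ] F [ 0.1  0.2 -2.6] gap 0.011 grip 58.9 q [-0.05  0.26 -0.62  0.69 -0.    1.4 ]
```

Not yet in contact; I go down by small amounts.

Request:
carry_out([
  [0,0,0.004,0,0,0],
  [0,0,0.006,0,0,0],
  [0,0,0.006,0,0,0],
])

```text
clock: 7.65
eef_pos: [0.4302, 0.042, 0.0585]
tcp_rot: [0.664, 0.747, 0.0, 0.001]
wrist_force: [-4.5, 0.5, 10.6]
finger_gap: 0.0109
grip_force: 61.0
```

Request:
carry_out([
  [0,0.008,-0.001,0,0,0],
  [0,0.02,-0.001,0,0,0],
  [0,0.032,-0.001,0,0,0],
  [0,0.044,-0.001,0,0,0],
  [0,0.056,-0.001,0,0,0],
  [0,0.068,-0.001,0,0,0],
  [0,0.08,-0.001,0,0,0],
  [0,0.092,-0.001,0,0,0],
])

```text
clock: 8.65
eef_pos: [0.4689, 0.0469, 0.0587]
tcp_rot: [0.665, 0.747, -0.005, -0.003]
wrist_force: [-24.3, -3.1, 32.5]
finger_gap: 0.0112
grip_force: 64.1
```

```bash
python3 -c "
from h import *
st();rows([((.4839+(.12-.05)*.993,.0475+.07*.1183-.001,.0585),.1186)])"
```

```text
t 8.65 p [0.4689 0.0469 0.0587] yaw 0.117 z [-0.011 -0.002 -1.   ] F [-24.3  -3.1  32.5] gap 0.0112 grip 64.1 q [-0.03  0.34 -0.52  0.73 -0.    1.42]
[-0.004, 0.1697, -0.0014, -0.0036, 0.0003, -0.0005]
```

The down-force is too high, so I ease up.

Request:
carry_out([
  [0,0,-0.003,0,0,0],
  [0,0,-0.003,0,0,0],
])

```text
clock: 8.9
eef_pos: [0.4749, 0.0474, 0.0591]
tcp_rot: [0.665, 0.747, -0.0, -0.0]
wrist_force: [-2.0, 0.9, -2.1]
finger_gap: 0.0108
grip_force: 59.1
```

```bash
python3 -c "
from h import *
st()"
```

```text
t 8.9 p [0.4749 0.0474 0.0591] yaw 0.1171 z [-0.001 -0.    -1.   ] F [-2.   0.9 -2.1] gap 0.0108 grip 59.1 q [-0.03  0.34 -0.51  0.72 -0.    1.42]
```

Request:
carry_out([
  [0,0.01,0,0,0,0],
  [0,0.025,0,0,0,0],
  [0,0.04,0,0,0,0],
  [0,0.055,0,0,0,0],
  [0,0.07,0,0,0,0],
  [0,0.085,0,0,0,0],
  [0,0.1,0,0,0,0],
  [0,0.1,0,0,0,0],
])

```text
clock: 9.9
eef_pos: [0.5254, 0.0533, 0.059]
tcp_rot: [0.664, 0.747, -0.0, -0.0]
wrist_force: [-0.9, -0.2, 0.0]
finger_gap: 0.0113
grip_force: 59.3
```

```bash
python3 -c "
from h import *
st()
b=grab_frame('side')[170:350,200:460]; t=grab_frame('wrist')
cv2.imwrite('pics/p1.png',np.vstack([cv2.resize(b,(520,360),interpolation=2)[40:],cv2.resize(t,(520,325))[:280]]));st()"
```

```text
t 9.9 p [0.5254 0.0533 0.059 ] yaw 0.1172 z [-0. -0. -1.] F [-0.9 -0.2  0. ] gap 0.0113 grip 59.3 q [-0.02  0.42 -0.38  0.77 -0.    1.43]
t 10.0 p [0.5254 0.0532 0.059 ] yaw 0.1173 z [ 0. -0. -1.] F [-1.4 -0.7 -2.4] gap 0.0109 grip 59.1 q [-0.02  0.42 -0.38  0.77 -0.    1.43]
```

View pics/p1.png

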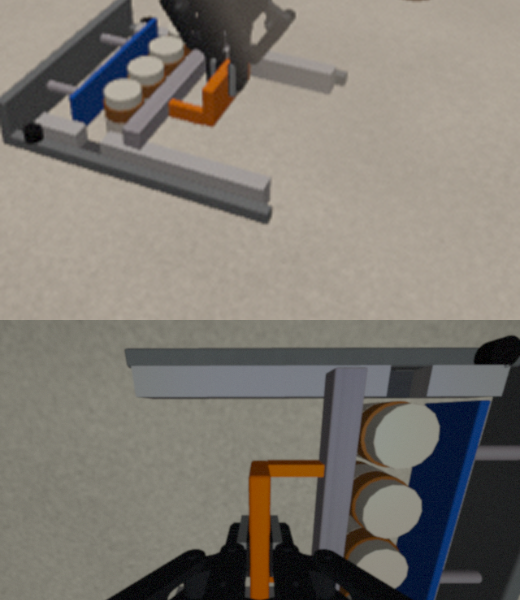

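The jars stand upright in one row against the bar, a little short of the plate. I push on until the plate gives.

Request:
carry_out([
  [0,0.012,0,0,0,0],
  [0,0.024,0,0,0,0],
  [0,0.036,0,0,0,0],
  [0,0.046,0,0,0,0],
  [0,0.056,0,0,0,0],
  [0,0.056,0,0,0,0],
])

```text
clock: 10.75
eef_pos: [0.5511, 0.0564, 0.059]
tcp_rot: [0.664, 0.747, -0.002, -0.001]
wrist_force: [-7.5, -0.9, 3.2]
finger_gap: 0.0111
grip_force: 60.0
```

```bash
python3 -c "
from h import *
st()"
```

```text
t 10.75 p [0.5511 0.0564 0.059 ] yaw 0.1176 z [-0.004 -0.001 -1.   ] F [-7.5 -0.9  3.2] gap 0.0111 grip 60.0 q [-0.01  0.47 -0.3   0.81 -0.    1.44]
```

Request:
carry_out([
  [0,0.01,0,0,0,0],
  [0,0.02,0,0,0,0],
  [0,0.03,0,0,0,0],
  [0,0.037,0,0,0,0],
  [0,0.037,0,0,0,0],
  [0,0.037,0,0,0,0],
])

```text
clock: 11.5
eef_pos: [0.5676, 0.0586, 0.0582]
tcp_rot: [0.664, 0.747, -0.003, -0.003]
wrist_force: [-9.9, -0.5, 3.2]
finger_gap: 0.011
grip_force: 60.0
```

Run:
```python
from h import *
st()
c=cam('wrist'); a=grab_frame('wrist')
cv2.imwrite('pics/p2.png',cv2.resize(a[30:330,300:640],(680,600),interpolation=2)); st()
p=sensors.get_state()['eef_pos']; d=p[:2]-[.4839,.0475]; print('tcp dock',d@[np.cos(.1186),np.sin(.1186)],d@[-np.sin(.1186),np.cos(.1186)])
```

```text
t 11.5 p [0.5676 0.0586 0.0582] yaw 0.1176 z [-0.007 -0.    -1.   ] F [-9.9 -0.5  3.2] gap 0.011 grip 60.0 q [-0.01  0.5  -0.25  0.83 -0.    1.45]
t 11.55 p [0.5676 0.0586 0.0582] yaw 0.1176 z [-0.007 -0.001 -1.   ] F [-10.4  -2.    2.5] gap 0.0111 grip 60.0 q [-0.01  0.5  -0.25  0.83 -0.    1.45]
tcp dock 0.08444012067791355 0.001131994753694982
```

View pics/p2.png

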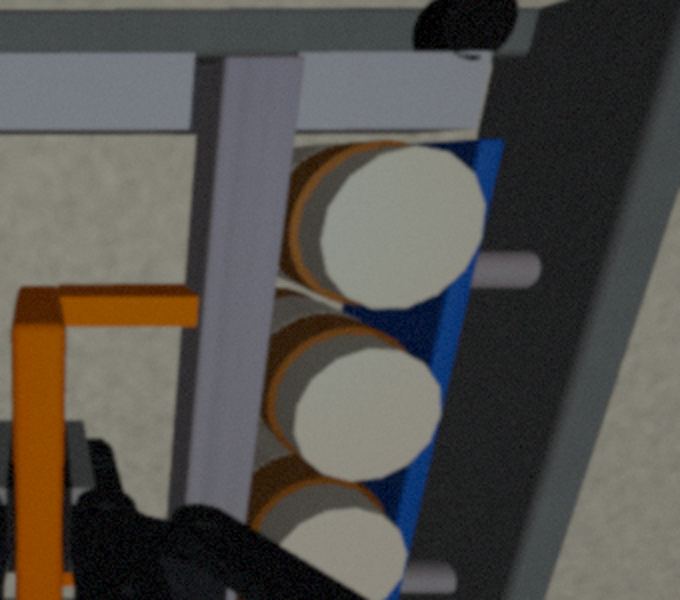

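The bar's rear lower edge is about at the notch's near edge (column 195), and the jars are in row against the plate. I go a few mm further and then gently down.

Request:
carry_out([
  [0,0.005,0,0,0,0],
  [0,0.006,0,0,0,0],
  [0,0.006,0.003,0,0,0],
  [0,0.006,0.005,0,0,0],
  [0,0.006,0.005,0,0,0],
])

```text
clock: 12.18
eef_pos: [0.5698, 0.059, 0.0554]
tcp_rot: [0.664, 0.747, -0.003, -0.003]
wrist_force: [-11.9, -1.3, 1.6]
finger_gap: 0.0112
grip_force: 59.8
```

```bash
python3 -c "
from h import *
st()"
```

```text
t 12.18 p [0.5698 0.059  0.0554] yaw 0.1176 z [-0.009 -0.    -1.   ] F [-11.9  -1.3   1.6] gap 0.0112 grip 59.8 q [-0.01  0.51 -0.24  0.83 -0.    1.45]
```

It is dropping freely, so I keep going down.

Request:
carry_out([
  [0,0,0.006,0,0,0],
  [0,0,0.012,0,0,0],
  [0,0,0.018,0,0,0],
  [0,0,0.022,0,0,0],
  [0,0,0.026,0,0,0],
  [0,0,0.026,0,0,0],
])

```text
clock: 12.92
eef_pos: [0.5699, 0.059, 0.0423]
tcp_rot: [0.664, 0.747, -0.003, -0.003]
wrist_force: [-11.0, -0.6, 1.5]
finger_gap: 0.0111
grip_force: 59.6
```

```bash
python3 -c "
from h import *
st()"
```

```text
t 12.93 p [0.5699 0.059  0.0423] yaw 0.1177 z [-0.009 -0.    -1.   ] F [-11.   -0.6   1.5] gap 0.0111 grip 59.6 q [-0.01  0.52 -0.26  0.8  -0.    1.45]
```

Request:
carry_out([
  [0,0,0.002,0,0,0],
  [0,0,0.004,0,0,0],
  [0,-0.003,0.004,0,0,0],
  [0,-0.006,0.004,0,0,0],
  [0,-0.009,0.004,0,0,0],
  [0,-0.009,0.004,0,0,0],
])

```text
clock: 13.68
eef_pos: [0.5688, 0.0586, 0.0412]
tcp_rot: [0.664, 0.747, -0.001, -0.001]
wrist_force: [-5.1, -0.2, -2.8]
finger_gap: 0.0112
grip_force: 59.0
```

```bash
python3 -c "
from h import *
st()"
```

```text
t 13.68 p [0.5688 0.0586 0.0412] yaw 0.1175 z [-0.002 -0.    -1.   ] F [-5.1 -0.2 -2.8] gap 0.0112 grip 59.0 q [-0.01  0.52 -0.27  0.78 -0.    1.45]
```

Request:
carry_out([
  [0,-0.001,0.002,0,0,0],
  [0,-0.002,0.003,0,0,0],
  [0,-0.002,0.003,0,0,0],
])

```text
clock: 14.05
eef_pos: [0.5687, 0.0586, 0.0409]
tcp_rot: [0.664, 0.747, 0.0, -0.0]
wrist_force: [-6.6, 0.5, 3.2]
finger_gap: 0.011
grip_force: 60.0
```

Request:
carry_out([
  [0,0,0,0,0,0],
  [0,0,0,0,0,0],
  [0,0,0,0,0,0],
  [0,0,0,0,0,0],
], jaw=0.34)

```text
clock: 14.55
eef_pos: [0.5695, 0.0584, 0.0405]
tcp_rot: [0.665, 0.747, 0.0, 0.0]
wrist_force: [0.1, 0.3, -0.6]
finger_gap: 0.029
grip_force: 0.0
```

```bash
python3 -c "
from h import *
st(); a=grab_frame('wrist')[:340,200:640]; b=grab_frame('side')[170:300,190:390]
cv2.imwrite('pics/p3.png',np.hstack([cv2.resize(a,(440,340)),cv2.resize(b,(360,340),interpolation=2)]))"
```

```text
t 14.55 p [0.5695 0.0584 0.0405] yaw 0.1171 z [ 0.001 -0.    -1.   ] F [ 0.1  0.3 -0.6] gap 0.029 grip 0.0 q [-0.01  0.52 -0.27  0.78 -0.    1.45]
```

View pics/p3.png

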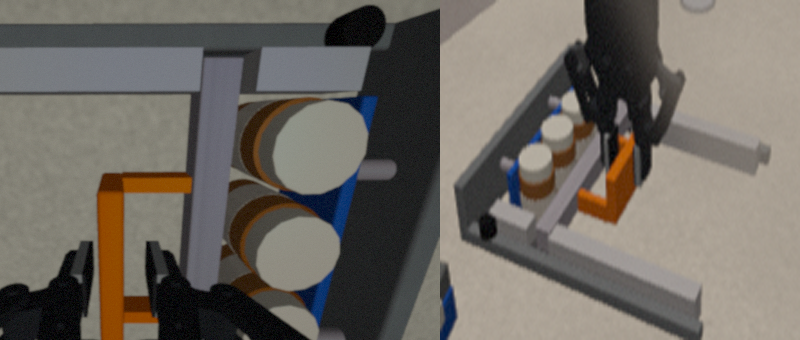

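The bar has dropped into the notches with its top about level with the rails, the fingers are open and free of it, and the jars are clamped upright. I lift straight up and back away.

Request:
carry_out([
  [0,0,-0.02,0,0,0],
  [0,0,-0.06,0,0,0],
  [0,0,-0.12,0,0,0],
  [0,0,-0.2,0,0,0],
  [0,-0.06,-0.3,0,0,0],
  [0,-0.14,-0.36,0,0,0],
  [0,-0.22,-0.36,0,0,0],
  [0,-0.26,-0.36,0,0,0],
])

```text
clock: 15.65
eef_pos: [0.4381, 0.0432, 0.2216]
tcp_rot: [0.665, 0.747, 0.0, 0.001]
wrist_force: [0.3, 0.7, -0.2]
finger_gap: 0.029
grip_force: 0.0
```

```bash
python3 -c "
from h import *
st(); a=grab_frame('wrist'); b=grab_frame('side')[170:300,190:390]
cv2.imwrite('pics/p4.png',np.hstack([cv2.resize(a,(440,275)),cv2.resize(b,(360,275),interpolation=2)]))"
```

```text
t 15.65 p [0.4381 0.0432 0.2216] yaw 0.1171 z [ 0.001 -0.    -1.   ] F [ 0.3  0.7 -0.2] gap 0.029 grip 0.0 q [-0.05  0.12 -0.34  1.12 -0.    1.41]
```

View pics/p4.png

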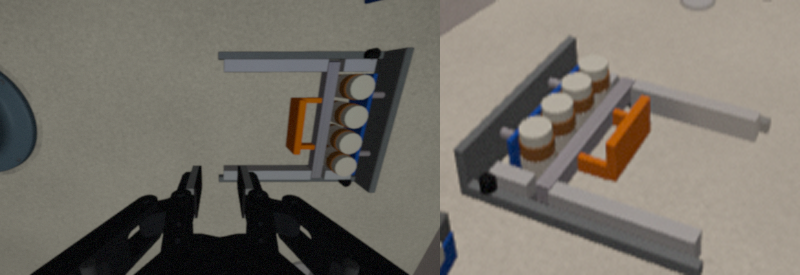

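The bar sits in both notches, all four jars stand upright in one row against the plate, and the gripper is clear. I hand it in.

```bash
python3 -c "
from workcell import job
print(job.job_done())"
```

```text
the job is handed in; nothing more can be done
None
```

The job is handed in: the last pictures show the keeper bar released in both notches, with all four jars upright in one row against the blue plate. The verdict was not reported back.

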